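# Gauge the depth of a heating block's bore and mark the reading

### The arm

A 6-joint arm with a two-finger parallel gripper is mounted at the origin on a cart in front of the work surface, level with it; the furniture and walls round the work are solid. World frame = base frame: x ahead of the robot, y to its left, z up, the work surface at z = 0. Lengths are in mm, angles in rad, forces in N, time in s.
With the tool pointing down it reaches from about 375 to 975 mm from the base axis. Payload 3.8 kg.
Tool frame: the origin (TCP) lies on the mounting face of the last link; the fingertips stand 173 mm ahead of it and the grasp point (between the pads) lies 155 mm ahead of it; x points along the fingers, y is the direction in which the jaws open and shut, and the axes are right-handed (so a half turn about x gives the same grasp; the last joint's range is limited). The gripper opens to 85 mm and grips with 20 to 120 N. Pads are 22 mm wide; open, the fingers measure 114 mm over their backs; the gripper's body (76 mm by 85 mm) begins 54 mm behind the grasp point. The pads swing forward as they close: fully open they stand 13 mm farther back than shut.
Start: joints at [-1.328, 0.264, 1.604, -0, 1.274, -0.037], TCP at [186.405, -648.747, 404.68] pointing down, gripper open.
Joint ranges: [-2.63, 2.63], [-0.94, 2.18], [0.31, 2.57], [-1.31, 4.45], [0, 2.66], [-2.55, 2.55]. Speed limits (rad/s): [2.57, 2.57, 3.14, 3.14, 3.14, 3.14].

### API

Orientations are given as [roll, pitch, yaw] about the fixed x, y, z axes, in that order (R = Rz(yaw) Ry(pitch) Rx(roll)).
In Python, from bench import arm gives the robot as it stands. The module is installed in compiled form; this text tells all that it offers.
- The arm moves only by the tool apply_moves, never from a script. Its argument "commands" is a list that holds one entry, the list of rows, each a list of 5 numbers: the shift along the world's x, y, z in units of 40 mm (1.0 is 40 mm), then the turn about the world's z in units of 6 degrees (1.0 is 6 degrees), then the opening, from -1 (shut) to 1 (fully open), so that 0 is half open. A call has exactly 8 rows; each row shifts and turns the commanded pose from where the row before left it; what a row does not reach is not made up. A row lasts 1/10 s, in which the tool goes at most 50 mm and 8.59 degrees, less where a joint would pass 70% of its speed; a pose out of reach is approached as far as the arm can. A call is refused whole if a number of a shift passes 1 or a number of a turn 1, either way. A call with a gripper value outside its range is refused whole. The fingers move at their own pace and stop on an object; the grip force is fixed at half the most. Time passes only in rows, so rows that do not move let the fingers close, or fill a call up. It gives the time, the measured TCP pose, the force and the opening at its end, in the units of the state.
- arm.sense(): the state, without advancing time (a new reading comes with each control period).
- arm.read_camera(name): name is "scene" or "side" or "wrist"; returns the picture (480x640x3 uint8, blue, green, red); there is no depth.
- arm.camera_info(name): a dict with "intrinsics" (3x3 intrinsics, pixels), "origin" and "attitude" of the camera in the world. Camera axes: x right, y down, z forward; pixel columns grow to the right and rows downward; lengths in mm; the calibration is good to about 2 mm. A picture is of the moment at which its call begins: read the wrist's pose just before it. camera_info takes no time and is no camera call; for the wrist camera it gives the pose at the moment of the call.
- arm.close_job(): hands the job in, once; it reports no verdict.
The state is a dict: "time_s": time; "joints": joint angles; "joint_velocities": joint speeds; "joint_efforts": joint torques, N m; "tool_pos": TCP position; "tool_rot": TCP orientation; "contact_force": force on the tool from outside, world axes, zero at the start; "ft_torque": the same for the moment, N m; "grip_width": finger opening in mm.
Only numpy, scipy, OpenCV 4.12 (cv2) and the standard library are available. Lean on these libraries where they do the work, as an engineer would, in place of code of your own. Each camera call takes 0.05 s, during which the arm holds its last target.

### The job

Measure the depth of the wide central bore of the metal heating block that stands in the depth gauge: lower the gauge's rod gently until it bottoms in the bore, and leave it resting there. Then slide the red marker along the scale until its line is level with the orange needle, so that the reading is kept, and let go of everything. Leave the amber bottle and the wash bottle where they stand.

Things in the scene. Friction and masses are not known exactly. Their poses are not given: they have to be found in the camera images.
- gauge: the depth gauge, fixed; origin on the worktop, x away from its front, y to its left (seen from the front), z up. Base 200 x 130 mm; aluminium block 72 x 72 mm, top at z 76, bore at x 20, y 0; behind it two columns, a bridge and a grey arm over the bore (z 100 to 114, bush to 118); in front a grey readout box (x -119 to -57, top z 38). Turned up to 0.4 rad.
- rod: the steel depth rod, 12 mm thick, upright, with a black round head (34 mm wide, 18 mm high) on top; origin: middle of its lower tip. Slides only up and down, from 12 mm above to 55 mm below the block's top, against about 3 N of friction, and stays where left. The bore's bottom stops it; over 40 N there is too much. It starts with its tip within 10 mm of the block's top.
- rod_top (a point): the middle of the flat top of the rod's black head, 114 mm above the rod's tip. It can be pressed down from above; the head can also be pinched (34 mm wide).
- bore_mouth (a point): the middle of the mouth of the block's wide central bore (28 mm in diameter), at the level of the block's top, straight under the rod
- bore_floor: the bottom of the bore, a dark disc, out of sight; origin: the middle of its upper face. It lies 22 to 46 mm below the bore's mouth, different every time.
- needle_tip (a point): tip of the orange needle on the readout box's white scale (a mark every 5 mm). The rod drives it 1 mm for 1 mm: it moves right (gauge's -y) as the rod goes down, and is at the zero mark (gauge's y = +50 mm) when the rod's tip is level with the block's top. It cannot be touched.
- marker (a joint): the red marker's place along the scale in m: 0 at the zero mark (gauge's y = +50 mm), growing to the right (gauge's -y) up to 0.100, on the same scale as the needle. It stays where it is left (about 1.2 N of friction). At the start it stands at 0.070 to 0.095.
- marker_post (a point): the grip of the red marker: an upright red round post, 16 mm in diameter, 43 mm high; this point is on its axis, half-way up (about 73 mm above the worktop). It slides only along the gauge's y, on the front half of the readout box's top (38 mm high).
- marker_line (a point): the tip of the thin red line that reaches from the marker's foot towards the scale; it is level with the needle when both have the same gauge y
- amber_bottle: a bystander: amber bottle with a dark blue cap, 66 mm in diameter, 141 mm high, standing loose; origin: middle of its underside
- wash: a bystander: white wash bottle with a red cap and a bent spout, 211 mm high, standing loose; origin: middle of its underside

How it is judged (in metres and radians):
On the way:
1. the rod's tip rests on the bottom of the bore (z of rod in the frame of bore_floor below 0.0025 m), for 0.2 s.
At the end, for the whole second after the job is handed in: The rod's tip rests on the bottom of the bore (within 2.5 mm), and the red marker's line stands within 4 mm of the orange needle along the scale, at rest (z of rod in the frame of bore_floor below 0.0025 m and y of marker_line in the frame of needle_tip between -0.004 and 0.004 m and velocity of joint marker between -0.005 and 0.005 m/s); the robot touches nothing.
It fails at once if the rod is driven onto the bottom with more than 40 N (contact force between rod and bore_floor above 40 N).
It fails at once if the amber bottle or the wash bottle is shifted by more than 30 mm or knocked over (distance of any of amber_bottle, wash from where it was at the start of the episode above 0.03 m or angle between any of amber_bottle, wash's own z axis and vertical above 0.5 rad).
It also fails if it takes over 45 s, if anything falls off the work surface, if the arm or the gripper's body presses on something with over 40 N, if the wrist force passes 120 N, or if a joint passes its speed limit or range.

## Working session

There is one attempt and no reset: what is moved stays moved. The work goes in short steps, Python scripts to look and compute and a tool call to move; the robot and the scene stay as the last step left them, time stands still between calls to the robot, and variables do not carry over. Pictures are saved under pics/ and viewed, and the job is handed in when it is done.

Besides the shell and the picture viewer there is one more tool, called as name(argument=value, ...), one argument or row to a line, values as JSON. apply_moves: Moves the arm, as the interface text tells. Its arguments: {"type":"object","properties":{"commands":{"type":"array"}},"required":["commands"]}

```bash
mkdir -p pics
python3 - <<'E'
from bench import arm
import cv2
print(arm.sense())
for n in ("scene","side","wrist"):
    i=arm.camera_info(n); print(n,i)
    cv2.imwrite(f"pics/{n}0.png",arm.read_camera(n))
E
```

```text
{'time_s': 0.0, 'joints': array([-1.32791655e+00,  2.64768225e-01,  1.60544465e+00, -2.36884348e-05,
        1.27371514e+00, -3.69280285e-02]), 'joint_velocities': array([ 0.00063736, -0.00134149, -0.00083361, -0.00072789,  0.00108013,
        0.00063442]), 'joint_efforts': array([-7.82876632e-04, -5.15115416e+01, -3.67317009e+01,  9.61583964e-06,
        1.31634559e-02,  8.06841911e-06]), 'tool_pos': array([ 186.30296143, -648.39725122,  403.31327255]), 'tool_rot': array([-1.59803259,  1.56846085,  1.82337484]), 'contact_force': array([-0.45703234, -0.10947214, -0.56997534]), 'ft_torque': array([-0.02039364, -0.00651367, -0.04589373]), 'grip_width': 85.42011741351851}
scene {'intrinsics': array([[485.60831964,   0.        , 322.06873642],
       [  0.        , 485.60831964, 242.67543268],
       [  0.        ,   0.        ,   1.        ]]), 'origin': array([ 42.74538805, 649.63446843, 738.66231684]), 'attitude': array([-2.30658687, -0.00999814, -2.45984057])}
side {'intrinsics': array([[451.30037987,   0.        , 309.61317825],
       [  0.        , 451.30037987, 250.25877636],
       [  0.        ,   0.        ,   1.        ]]), 'origin': array([ 20.93012425, 732.82546587, 526.24804215]), 'attitude': array([-2.07083913,  0.02515751, -2.55104981])}
wrist {'intrinsics': array([[334.61919477,   0.        , 325.96305318],
       [  0.        , 334.61919477, 239.24639411],
       [  0.        ,   0.        ,   1.        ]]), 'origin': array([ 256.74025769, -628.60652483,  372.14101402]), 'attitude': array([ 2.85044857e+00,  5.09078347e-04, -1.29185955e+00])}
```

View pics/scene0.png

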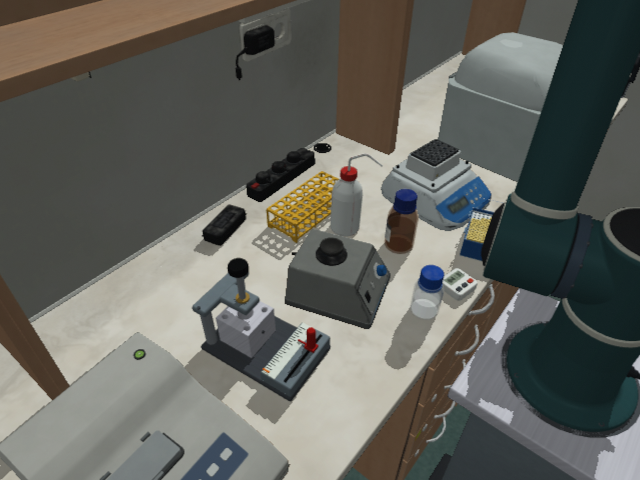

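View pics/side0.png

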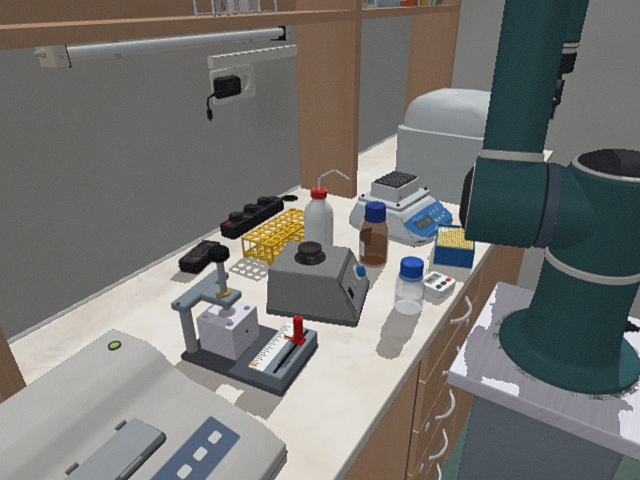

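View pics/wrist0.png

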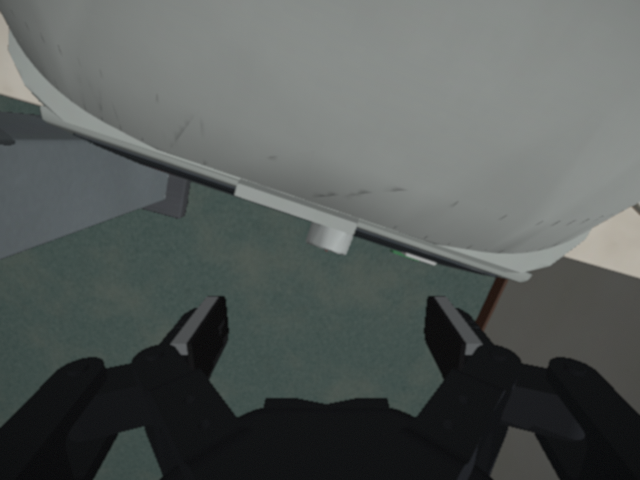

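The scene picture shows the gauge at lower left: rod head at about (238,267) and red marker at (311,335). In the side picture they are at about (220,254) and (298,330). I'll triangulate those next.

```bash
cat > h.py <<'E'
import numpy as np, cv2
from scipy.spatial.transform import Rotation as Ro
def cam(info):
    K=np.array(info["intrinsics"]);o=np.array(info["origin"]);R=Ro.from_euler("xyz",info["attitude"]).as_matrix()
    return K,o,R
def ray(info,p):
    K,o,R=cam(info); d=R@np.linalg.inv(K)@np.array([p[0],p[1],1.]); return o,d/np.linalg.norm(d)
def plane(info,p,z):
    o,d=ray(info,p); return o+d*(z-o[2])/d[2]
def tri(*rs):
    A=0;b=0
    for o,d in rs:
        P=np.eye(3)-np.outer(d,d);A=A+P;b=b+P@o
    x=np.linalg.solve(A,b); return x,[np.linalg.norm((np.eye(3)-np.outer(d,d))@(x-o)) for o,d in rs]
def proj(info,X):
    K,o,R=cam(info);c=K@(R.T@(np.array(X,float)-o));return c[:2]/c[2]
def blob(mask,roi):
    x0,y0,x1,y1=roi;m=np.zeros_like(mask);m[y0:y1,x0:x1]=mask[y0:y1,x0:x1]
    n,l,s,c=cv2.connectedComponentsWithStats(m.astype(np.uint8))
    k=1+np.argmax(s[1:,4]);return s[k],c[k],l==k
def red(im):
    h=cv2.cvtColor(im,cv2.COLOR_BGR2HSV);return (((h[...,0]<8)|(h[...,0]>172))&(h[...,1]>150)&(h[...,2]>70))
def orange(im):
    h=cv2.cvtColor(im,cv2.COLOR_BGR2HSV);return ((h[...,0]>=9)&(h[...,0]<22)&(h[...,1]>150)&(h[...,2]>120))
E
python3 - <<'E'
from h import *
from bench import arm
rois={"scene":((222,250,255,285),(285,315,335,365)),"side":((205,242,232,266),(280,305,320,352))}
r1=[];r2=[]
for n in rois:
    im=cv2.imread(f"pics/{n}0.png");i=arm.camera_info(n)
    s,c,m=blob(im.max(2)<50,rois[n][0]);print(n,"head",s,c)
    r1.append(ray(i,c))
    s,c,m=blob(red(im),rois[n][1]);print("red",s,c)
    # post top: topmost rows
    ys,xs=np.where(m);t=(xs[ys<=ys.min()+2].mean(),ys.min());print("top",t)
    r2.append(ray(i,t))
    x0,y0,x1,y1=(190,240,345,400) if n=="scene" else (170,235,330,395)
    cv2.imwrite(f"pics/{n}0z.png",cv2.resize(im[y0:y1,x0:x1],None,fx=3.7,fy=3.7,interpolation=cv2.INTER_CUBIC))
print("head centre",tri(*r1));print("post top back edge",tri(*r2))
E
```

```text
scene head [228 259  20  19 327] [237.79510703 268.08562691]
red [298 328  20  24 153] [309.41830065 339.92156863]
top (np.float64(310.5), np.int64(328))
side head [205 242  24  24 374] [216.00534759 253.42780749]
red [285 316  21  29 263] [297.59315589 331.27756654]
top (np.float64(297.3157894736842), np.int64(316))
head centre (array([487.36213352, 308.98059156, 189.97542652]), [np.float64(2.1958728720955505), np.float64(2.1958728720955207)])
post top back edge (array([371.79627828, 264.60024047,  87.56784928]), [np.float64(0.026707933999654033), np.float64(0.026707933999717444)])
```

View zooms.

View pics/scene0z.png

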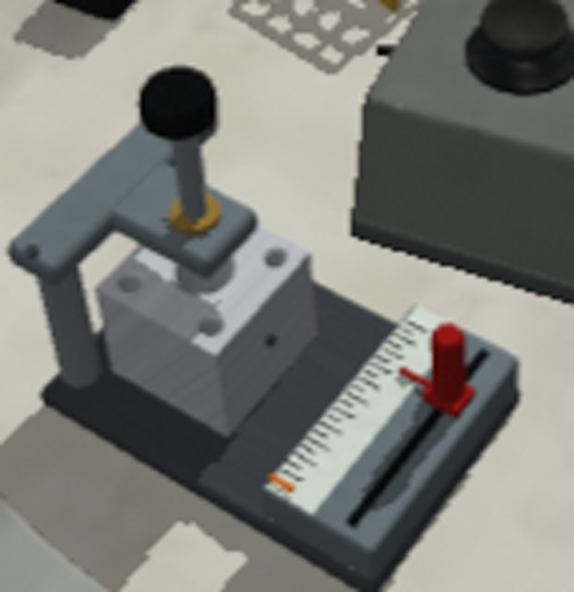

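View pics/side0z.png

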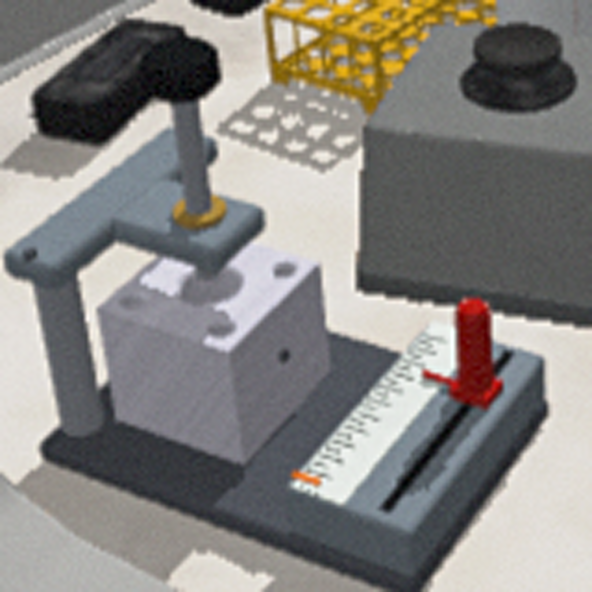

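Run:
```python
from h import *
from bench import arm
Z={"scene":((190,240),[(350,525),(487,352)],[(283,484),(405,372)]),"side":((170,235),[(387,507),(512,352)],[(307,479),(425,375)])}
for n,(o,sl,nl) in Z.items():
    i=arm.camera_info(n)
    f=lambda p:np.array(o)+np.array(p)/3.7
    a,b=[plane(i,f(p),38) for p in sl]; d=a-b;print(n,a,b,np.linalg.norm(d),"gauge y ang-90",np.arctan2(d[1],d[0])-np.pi/2)
    a,b=[plane(i,f(p),40) for p in nl]; print("needle,line",a,b,np.linalg.norm(a-b))
# heading the grey box knob and neighbours
for n,p in (("scene",(330,247)),("side",(310,252))):
    print(ray(arm.camera_info(n),p))
print("knob",tri(ray(arm.camera_info("scene"),(331,241)),ray(arm.camera_info("side"),(310,245))))
print("amber cap",tri(ray(arm.camera_info("scene"),(405,194)),ray(arm.camera_info("side"),(376,206))))
print("wash cap",tri(ray(arm.camera_info("scene"),(349,169)),ray(arm.camera_info("side"),(319,190))))
s=arm.sense();T=Ro.from_euler("xyz",s["tool_rot"]).as_matrix();print(T)
I=arm.camera_info("wrist");C=cam(I);print(T.T@(C[1]-s["tool_pos"]),T.T@C[2])
```

```text
scene [358.79600533 346.10497626  38.        ] [371.40122953 234.81130993  38.        ] 112.00523131711908 gauge y ang-90 0.11278031898027518
needle,line [395.0834294  350.63059989  40.        ] [393.08126635 269.74737664  40.        ] 80.90799997904044
side [360.07595106 344.27605323  38.        ] [372.52305583 234.1744081   38.        ] 110.80299037354558 gauge y ang-90 0.11257307576934594
needle,line [396.99844493 350.82527272  40.        ] [395.25738634 270.62296989  40.        ] 80.22119834992357
(array([ 42.74538805, 649.63446843, 738.66231684]), array([ 0.44534736, -0.58541679, -0.67746064]))
(array([ 20.93012425, 732.82546587, 526.24804215]), array([ 0.49698036, -0.72110871, -0.48271394]))
knob (array([460.51534483,  96.14139538, 115.47255145]), [np.float64(1.0438000398256242), np.float64(1.0438000398256673)])
amber cap (array([ 419.87779211, -103.21106895,  132.99015019]), [np.float64(1.8248871064595336), np.float64(1.8248871064596544)])
wash cap (array([549.46106494, -76.65719361, 153.92052977]), [np.float64(0.2814739717842791), np.float64(0.28147397178433964)])
[[-4.09073774e-04  2.76143813e-01 -9.61116240e-01]
 [ 1.71770624e-03 -9.61114709e-01 -2.76144104e-01]
 [-9.99998441e-01 -1.76387868e-03 -8.11671292e-05]]
[ 31.32762446   0.42849184 -73.14169336] [[-1.52831340e-03 -2.87134106e-01  9.57889174e-01]
 [ 9.99998477e-01 -1.24594510e-03  1.22201793e-03]
 [ 8.42594300e-04  9.57889583e-01  2.87135573e-01]]
```

apply_moves(
  commands=[
    [[0.5, 0.5, 1, 0, 1], [0.5, 0.5, 1, 0, 1], [0.75, 0.95, 0, 0, 1], [0.75, 0.95, 0, 0, 1], [0.75, 0.95, 0, 0, 1], [0.75, 0.95, 0, 0, 1], [0.75, 0.95, 0, 0, 1], [0.75, 0.95, 0, 0, 1]],
  ],
)

```text
time_s: 0.95
tool_pos: [407.2, -378.9, 484.4]
tool_rot: [-1.527, 1.571, 1.894]
contact_force: [0.6, -0.4, -0.3]
grip_width: 85.3
```

apply_moves(
  commands=[
    [[0.1, 1, 0, 0, 1], [0.1, 1, 0, 0, 1], [0.1, 1, 0, 0, 1], [0.1, 1, 0, 0, 1], [0.1, 1, 0, 0, 1], [0.1, 1, 0, 0, 1], [0.1, 1, 0, 0, 1], [0.1, 1, 0, 0, 1]],
  ],
)

```text
time_s: 1.75
tool_pos: [438.0, -59.2, 484.5]
tool_rot: [2.895, 1.571, 0.033]
contact_force: [0.2, -0.6, -0.2]
grip_width: 85.2
```

apply_moves(
  commands=[
    [[0, 1, 0, -0.2, 1], [0, 1, 0, -0.2, 1], [0, 1, 0, -0.2, 1], [0, 1, 0, -0.2, 1], [0, 1, 0, -0.2, 1], [0, 1, 0, -0.2, 1], [0, 1, 0, -0.2, 1], [0, 0.8, 0, -0.2, 1]],
  ],
)

```text
time_s: 2.55
tool_pos: [437.9, 253.3, 484.4]
tool_rot: [-0.698, 1.57, 2.556]
contact_force: [-0.4, -0.3, -0.4]
grip_width: 85.1
```

Run:
```python
from bench import arm
import cv2,pickle
i=arm.camera_info("wrist");im=arm.read_camera("wrist");cv2.imwrite("pics/w1.png",im);pickle.dump(i,open("w1.pkl","wb"));s=arm.sense();print(s["time_s"],s["joints"],s["tool_pos"])
```

```text
2.6 [ 0.47927946 -0.09820109  1.84912906  0.00405681  1.3894742   1.93608482] [437.89237951 256.4162561  484.21754923]
```

View pics/w1.png

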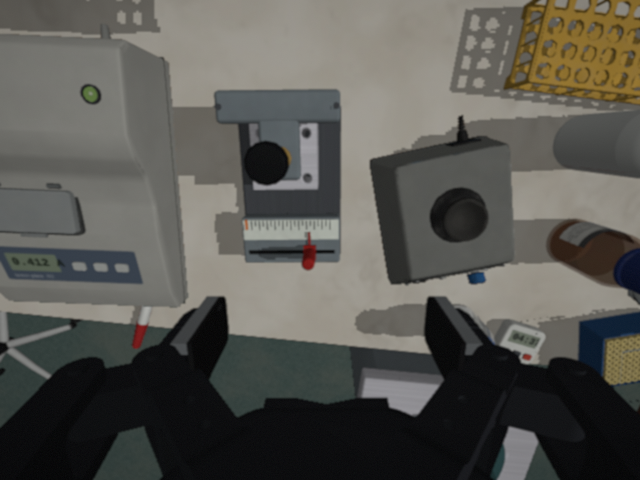

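Wrist view 1: rod head at about (268,163), marker post at (309,250), needle at the left end of the scale at (246,226). The gauge looks square to the tool. Next is a second wrist position, closer.

apply_moves(
  commands=[
    [[0.4, 0.4, -0.2, 0, 1], [0.3, 0.4, -0.2, 0, 1], [0.2, 0.3, -0.2, 0, 1], [0.1, 0, -0.2, 0, 1], [0, 0, -0.1, 0, 1], [0, 0, 0, 0, 1], [0, 0, 0, 0, 1], [0, 0, 0, 0, 1]],
  ],
)

```text
time_s: 3.4
tool_pos: [478.3, 294.8, 449.4]
tool_rot: [-2.771, 1.57, 0.482]
contact_force: [-0.3, 0.7, 0.0]
grip_width: 85.2
```

Run:
```python
from bench import arm
import cv2,pickle
i=arm.camera_info("wrist");im=arm.read_camera("wrist");cv2.imwrite("pics/w2.png",im);pickle.dump(i,open("w2.pkl","wb"));s=arm.sense();print(s["time_s"],s["joints"],s["tool_pos"])
```

```text
3.45 [ 5.08163917e-01  2.44068810e-02  1.79355147e+00 -1.75181192e-05
  1.32242979e+00  1.96714150e+00] [478.3085027  294.89229452 449.46752799]
```

View pics/w2.png

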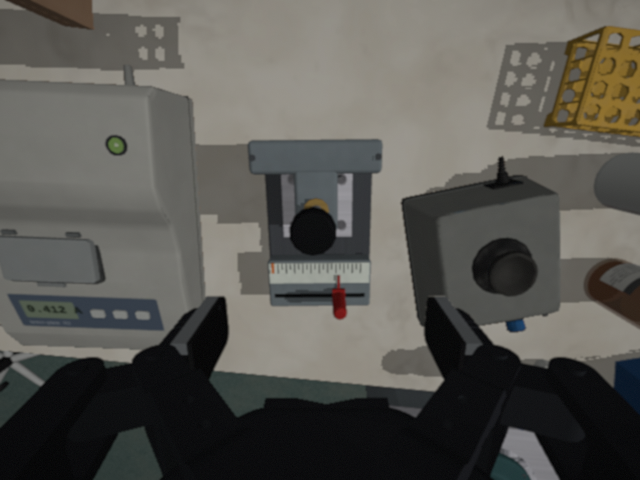

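Wrist view 2: head at about (313,231), post top at (340,312), needle at (271,268).

Run:
```python
from h import *
import pickle
from bench import arm
roi={1:((235,135,300,190),(295,225,325,275)),2:((285,200,342,262),(325,268,352,325))}
R=[];P=[];L=[];N=[];I={}
for k in (1,2):
    im=cv2.imread(f"pics/w{k}.png");i=pickle.load(open(f"w{k}.pkl","rb"));I[k]=i
    s,c,m=blob(im.max(2)<32,roi[k][0]);(cx,cy),r=cv2.minEnclosingCircle(np.argwhere(m)[:,::-1].astype(np.int32));print(k,"head",s,c,(cx,cy),r)
    R.append(ray(i,(cx,cy)))
    s,c,m=blob(red(im),roi[k][1]);ys,xs=np.where(m);print("red",s,c)
    b=ys>=ys.max()-2;print(" low",xs[b].mean(),ys.max(),"high",xs[ys<=ys.min()+2].mean(),ys.min())
    for yy in range(ys.min(),ys.max()+1): print(yy,xs[ys==yy].min(),xs[ys==yy].max(),end="; ")
    P.append(ray(i,(xs[b].mean(),ys.max())));L.append(ray(i,(xs[ys<=ys.min()+2].mean(),ys.min())))
    so,co,mo=blob(orange(im),(230,210,262,245) if k==1 else (262,255,285,285));print("\norange",so,co);N.append(ray(i,co))
sc=cv2.imread("pics/scene0.png");s,c,m=blob(sc.max(2)<50,(222,250,255,285))
S=ray(arm.camera_info("scene"),c)
print("head w1w2",tri(*R),"with scene",tri(*R,S))
print("post top edge",tri(*P));print("line",tri(*L));print("needle",tri(*N))
for k in (1,2):
    print([ (I[k]["origin"]+0).round(1)])
for q in (N,L): print([ (o+d*(40-o[2])/d[2]).round(1) for o,d in q])
```

```text
1 head [ 243  142   45   42 1466] [265.19304229 162.49658936] (265.0714416503906, 162.2857208251953) 22.42967987060547
red [303 240  13  29 214] [309.12149533 256.39252336]
 low 307.8181818181818 268 high 309.0 240
240 309 309; 241 309 309; 242 309 309; 243 309 309; 244 309 309; 245 306 310; 246 304 314; 247 304 314; 248 304 314; 249 304 314; 250 304 315; 251 310 315; 252 309 315; 253 309 314; 254 309 314; 255 309 314; 256 308 314; 257 306 314; 258 305 314; 259 304 314; 260 303 313; 261 303 313; 262 303 313; 263 303 313; 264 303 312; 265 303 312; 266 304 312; 267 304 311; 268 306 310; Traceback (most recent call last):
  File "<stdin>", line 14, in <module>
  File "h.py", line 20, in blob
    k=1+np.argmax(s[1:,4]);return s[k],c[k],l==k
        ~~~~~~~~~^^^^^^^^^
    return _wrapfunc(a, 'argmax', axis=axis, out=out, **kwds)
    return bound(*args, **kwds)
ValueError: attempt to get argmax of an empty sequence
```

Run:
```python
from h import *
import pickle
from bench import arm
roi={1:((235,135,300,190),(295,225,325,275)),2:((285,200,342,262),(325,268,352,325))}
R=[];P=[];L=[];N=[];I={}
def org(im):
    h=cv2.cvtColor(im,cv2.COLOR_BGR2HSV);return (h[...,0]<22)&(h[...,1]>90)&(h[...,2]>90)
for k in (1,2):
    im=cv2.imread(f"pics/w{k}.png");i=pickle.load(open(f"w{k}.pkl","rb"));I[k]=i
    s,c,m=blob(im.max(2)<32,roi[k][0]);(cx,cy),r=cv2.minEnclosingCircle(np.argwhere(m)[:,::-1].astype(np.int32));print(k,"head",s,c,(cx,cy),r)
    R.append(ray(i,(cx,cy)))
    s,c,m=blob(red(im),roi[k][1]);ys,xs=np.where(m)
    w=np.mean([np.ptp(xs[ys==y])+1 for y in range(ys.max()-7,ys.max()-3)])
    b=ys>=ys.max()-w*.8;pt=(xs[b].mean(),ys.max()+.5-w/2);print("post disc",pt,w)
    l=(xs[ys<=ys.min()+3].mean(),ys.min());print("line",l)
    P.append(ray(i,pt));L.append(ray(i,l))
    so,co,mo=blob(org(im),(238,210,262,245) if k==1 else (262,255,285,285));print("orange",so,co);N.append(ray(i,co))
sc=cv2.imread("pics/scene0.png");s,c,m=blob(sc.max(2)<50,(222,250,255,285))
S=ray(arm.camera_info("scene"),c)
print("head w1w2",tri(*R),"with scene",tri(*R,S))
print("post top",tri(*P));print("line",tri(*L));print("needle",tri(*N))
for q in (N,L): print([ (o+d*(40-o[2])/d[2]).round(1) for o,d in q])
```

```text
1 head [ 243  142   45   42 1466] [265.19304229 162.49658936] (265.0714416503906, 162.2857208251953) 22.42967987060547
post disc (np.float64(307.83720930232556), np.float64(263.125)) 10.75
line (np.float64(309.0), np.int64(240))
orange [245 220   3   9  21] [246. 224.]
2 head [ 290  207   46   48 1694] [312.50236128 231.1635183 ] (312.5882263183594, 230.94117736816406) 23.982866287231445
post disc (np.float64(339.71276595744683), np.float64(312.625)) 11.75
line (np.float64(338.0), np.int64(284))
orange [271 263   3  10  23] [272.30434783 267.17391304]
head w1w2 (array([488.63091023, 304.98735645, 190.83693433]), [np.float64(0.21412445266607286), np.float64(0.21412445266599775)]) with scene (array([487.97632068, 305.47417594, 186.88738397]), [np.float64(0.387403146827667), np.float64(0.6695618837906789), np.float64(0.30476603093501575)])
post top (array([369.3209386 , 266.34041075,  84.49756973]), [np.float64(0.19442317986491386), np.float64(0.19442317986495275)])
line (array([384.58189151, 268.5238808 ,  41.68067529]), [np.float64(0.25323199144885694), np.float64(0.2532319914488999)])
needle (array([395.74071818, 350.55658227,  37.23898149]), [np.float64(0.013185895264821229), np.float64(0.013185895264739577)])
[array([396.5, 350. ,  40. ]), array([396.9, 350.2,  40. ])]
[array([384.2, 268.4,  40. ]), array([383.7, 268.6,  40. ])]
```

Head centre is about (488.3, 305.2), with its top at z ≈ 197. That agrees with the needle at -6.6 mm, which gives 76+6.6+114. Post axis is about (369.3, 266.3), gauge yaw about 0.113, and the marker is at about 0.074. Now I'll shut the fingers and come down over the head.

apply_moves(
  commands=[
    [[0.1, 0.1, -0.4, 0, -1], [0.1, 0.1, -0.4, 0, -1], [0.05, 0.05, -0.3, 0, -1], [0, 0, -0.2, 0, -1], [0, 0, -0.1, 0, -1], [0, 0, 0, 0, -1], [0, 0, 0, 0, -1], [0, 0, 0, 0, -1]],
  ],
)

```text
time_s: 4.25
tool_pos: [488.6, 305.3, 393.6]
tool_rot: [-2.734, 1.569, 0.52]
contact_force: [-0.5, 0.4, 0.2]
grip_width: 0.1
```

Run:
```python
from bench import arm
import cv2
s=arm.sense();print(s["time_s"],s["tool_pos"],s["contact_force"],s["grip_width"])
im=arm.read_camera("side");cv2.imwrite("pics/s3.png",cv2.resize(im[120:400,130:370],None,fx=2.1,fy=2.1,interpolation=cv2.INTER_CUBIC))
```

```text
4.25 [488.63199988 305.34852162 393.55318585] [-0.47478928  0.36250682  0.20545147] 0.10599649791560575
```

View pics/s3.png

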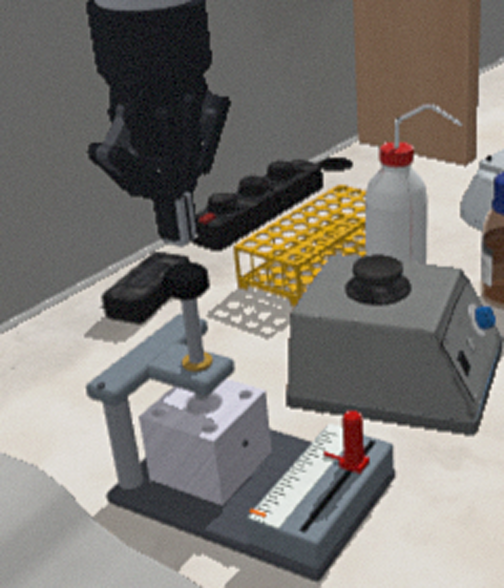

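apply_moves(
  commands=[
    [[0, 0, -0.15, 0, -1], [0, 0, -0.15, 0, -1], [0, 0, -0.15, 0, -1], [0, 0, -0.08, 0, -1], [0, 0, -0.08, 0, -1], [0, 0, -0.08, 0, -1], [0, 0, -0.08, 0, -1], [0, 0, -0.05, 0, -1]],
  ],
)

```text
time_s: 5.1
tool_pos: [488.4, 305.2, 359.8]
tool_rot: [-0.169, 1.571, 3.085]
contact_force: [-1.4, -0.8, 1.5]
grip_width: 0.1
```

apply_moves(
  commands=[
    [[0, 0, -0.06, 0, -1], [0, 0, -0.06, 0, -1], [0, 0, -0.06, 0, -1], [0, 0, -0.06, 0, -1], [0, 0, -0.04, 0, -1], [0, 0, 0, 0, -1], [0, 0, 0, 0, -1], [0, 0, 0, 0, -1]],
  ],
)

```text
time_s: 5.9
tool_pos: [488.5, 305.3, 348.5]
tool_rot: [-2.618, 1.571, 0.636]
contact_force: [0.0, 0.5, -0.7]
grip_width: 0.1
```

Run:
```python
from bench import arm
import cv2
s=arm.sense();print(s["time_s"],s["tool_pos"],s["contact_force"],s["grip_width"])
im=arm.read_camera("side");cv2.imwrite("pics/s4.png",cv2.resize(im[220:400,160:340],None,fx=3.3,fy=3.3,interpolation=cv2.INTER_CUBIC))
```

```text
5.9 [488.45827001 305.29803264 348.53349473] [ 0.00467798  0.51410755 -0.72894943] 0.14368847315920136
```

View pics/s4.png

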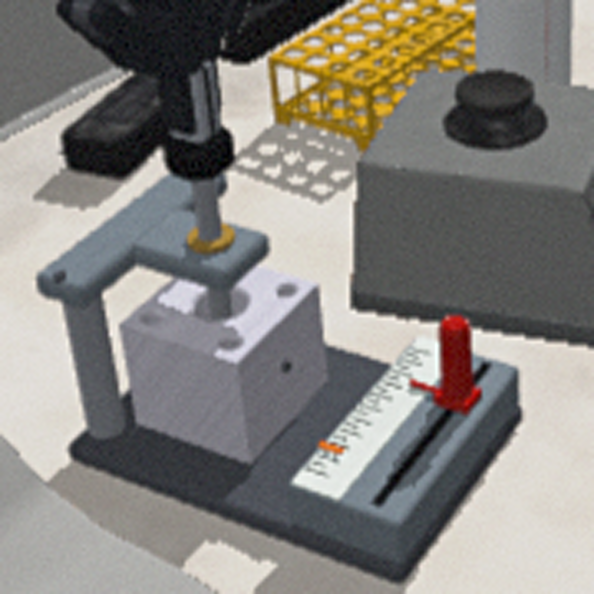

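apply_moves(
  commands=[
    [[0, 0, -0.03, 0, -1], [0, 0, -0.03, 0, -1], [0, 0, -0.03, 0, -1], [0, 0, -0.02, 0, -1], [0, 0, -0.01, 0, -1], [0, 0, -0.01, 0, -1], [0, 0, -0.01, 0, -1], [0, 0, -0.01, 0, -1]],
  ],
)

```text
time_s: 6.75
tool_pos: [488.5, 305.3, 342.8]
tool_rot: [-2.697, 1.57, 0.557]
contact_force: [0.4, 0.4, 2.8]
grip_width: -0.0
```

apply_moves(
  commands=[
    [[0, 0, 0, 0, -1], [0, 0, 0, 0, -1], [0, 0, 0, 0, -1], [0, 0, -0.01, 0, -1], [0, 0, -0.01, 0, -1], [0, 0, -0.01, 0, -1], [0, 0, -0.01, 0, -1], [0, 0, -0.01, 0, -1]],
  ],
)

```text
time_s: 7.55
tool_pos: [488.5, 305.3, 340.7]
tool_rot: [-2.638, 1.57, 0.616]
contact_force: [0.7, 0.4, 1.7]
grip_width: -0.1
```

apply_moves(
  commands=[
    [[0, 0, 0, 0, -1], [0, 0, -0.01, 0, -1], [0, 0, -0.01, 0, -1], [0, 0, -0.01, 0, -1], [0, 0, -0.01, 0, -1], [0, 0, -0.01, 0, -1], [0, 0, -0.01, 0, -1], [0, 0, 0, 0, -1]],
  ],
)

```text
time_s: 8.35
tool_pos: [488.4, 305.2, 338.2]
tool_rot: [0.618, 1.571, -2.411]
contact_force: [0.8, 0.8, 1.4]
grip_width: -0.2
```

apply_moves(
  commands=[
    [[0, 0, 0, 0, -1], [0, 0, -0.01, 0, -1], [0, 0, -0.01, 0, -1], [0, 0, -0.01, 0, -1], [0, 0, -0.01, 0, -1], [0, 0, -0.01, 0, -1], [0, 0, 0, 0, -1], [0, 0, 0, 0, -1]],
  ],
)

```text
time_s: 9.15
tool_pos: [488.4, 305.2, 336.1]
tool_rot: [0.277, 1.571, -2.752]
contact_force: [0.6, 0.4, 1.0]
grip_width: 0.1
```

apply_moves(
  commands=[
    [[0, 0, -0.01, 0, -1], [0, 0, -0.01, 0, -1], [0, 0, -0.01, 0, -1], [0, 0, -0.01, 0, -1], [0, 0, -0.01, 0, -1], [0, 0, -0.01, 0, -1], [0, 0, 0, 0, -1], [0, 0, 0, 0, -1]],
  ],
)

```text
time_s: 9.95
tool_pos: [488.4, 305.2, 333.8]
tool_rot: [0.421, 1.571, -2.608]
contact_force: [0.3, 1.3, 1.6]
grip_width: 0.2
```

apply_moves(
  commands=[
    [[0, 0, -0.01, 0, -1], [0, 0, -0.01, 0, -1], [0, 0, -0.01, 0, -1], [0, 0, -0.01, 0, -1], [0, 0, -0.01, 0, -1], [0, 0, -0.01, 0, -1], [0, 0, 0, 0, -1], [0, 0, 0, 0, -1]],
  ],
)

```text
time_s: 10.75
tool_pos: [488.4, 305.2, 331.4]
tool_rot: [0.328, 1.571, -2.701]
contact_force: [0.1, -0.2, 1.3]
grip_width: 0.2
```

apply_moves(
  commands=[
    [[0, 0, -0.01, 0, -1], [0, 0, -0.01, 0, -1], [0, 0, -0.01, 0, -1], [0, 0, -0.01, 0, -1], [0, 0, -0.01, 0, -1], [0, 0, -0.01, 0, -1], [0, 0, 0, 0, -1], [0, 0, 0, 0, -1]],
  ],
)

```text
time_s: 11.55
tool_pos: [488.4, 305.2, 329.0]
tool_rot: [0.124, 1.571, -2.905]
contact_force: [-0.2, 0.1, 1.0]
grip_width: 0.1
```

apply_moves(
  commands=[
    [[0, 0, -0.01, 0, -1], [0, 0, -0.01, 0, -1], [0, 0, -0.01, 0, -1], [0, 0, -0.01, 0, -1], [0, 0, -0.01, 0, -1], [0, 0, -0.01, 0, -1], [0, 0, 0, 0, -1], [0, 0, 0, 0, -1]],
  ],
)

```text
time_s: 12.35
tool_pos: [488.4, 305.2, 326.6]
tool_rot: [0.602, 1.571, -2.427]
contact_force: [-0.5, 0.1, 1.3]
grip_width: -0.1
```

apply_moves(
  commands=[
    [[0, 0, -0.01, 0, -1], [0, 0, -0.01, 0, -1], [0, 0, -0.01, 0, -1], [0, 0, -0.01, 0, -1], [0, 0, -0.01, 0, -1], [0, 0, -0.01, 0, -1], [0, 0, 0, 0, -1], [0, 0, 0, 0, -1]],
  ],
)

```text
time_s: 13.15
tool_pos: [488.4, 305.2, 324.2]
tool_rot: [0.232, 1.571, -2.797]
contact_force: [-0.4, 0.2, 2.1]
grip_width: 0.0
```

apply_moves(
  commands=[
    [[0, 0, -0.01, 0, -1], [0, 0, -0.01, 0, -1], [0, 0, -0.01, 0, -1], [0, 0, -0.01, 0, -1], [0, 0, -0.01, 0, -1], [0, 0, -0.01, 0, -1], [0, 0, 0, 0, -1], [0, 0, 0, 0, -1]],
  ],
)

```text
time_s: 13.95
tool_pos: [488.4, 305.2, 321.8]
tool_rot: [0.254, 1.571, -2.775]
contact_force: [-0.8, -0.6, 0.3]
grip_width: 0.1
```

apply_moves(
  commands=[
    [[0, 0, -0.01, 0, -1], [0, 0, -0.01, 0, -1], [0, 0, -0.01, 0, -1], [0, 0, -0.01, 0, -1], [0, 0, -0.01, 0, -1], [0, 0, -0.01, 0, -1], [0, 0, 0, 0, -1], [0, 0, 0, 0, -1]],
  ],
)

```text
time_s: 14.75
tool_pos: [488.4, 305.3, 321.2]
tool_rot: [-2.734, 1.57, 0.52]
contact_force: [-3.8, -1.8, 9.1]
grip_width: -0.2
```

The rod has bottomed. The tool moved only 0.6 mm of the 2.4 mm commanded, with 9 N of force. Predicted depth is about 42 mm. Next I'll lift off and go over the marker with the fingers partly open.

apply_moves(
  commands=[
    [[0, 0, 1, 0, -1], [-0.5, -0.1, 0.3, 0, -0.15], [-0.9, -0.3, 0, 0, -0.15], [-0.8, -0.3, -0.3, 0, -0.15], [-0.5, -0.2, -0.5, 0, -0.15], [-0.28, -0.08, -0.5, 0, -0.15], [0, 0, -0.5, 0, -0.15], [0, 0, 0, 0, -0.15]],
  ],
)

```text
time_s: 15.55
tool_pos: [367.5, 265.1, 296.5]
tool_rot: [0.464, 1.565, -2.565]
contact_force: [0.2, -0.5, 0.3]
grip_width: 36.7
```

Run:
```python
from bench import arm
import cv2,pickle
for n,f in (("wrist","w5"),("side","s5"),("scene","c5")):
    i=arm.camera_info(n);im=arm.read_camera(n);cv2.imwrite(f"pics/{f}.png",im);pickle.dump(i,open(f+".pkl","wb"))
s=arm.sense();print(s["time_s"],s["tool_pos"],s["contact_force"],s["grip_width"])
a=cv2.imread("pics/s5.png")[220:400,160:340];cv2.imwrite("pics/s5z.png",cv2.resize(a,None,fx=3.3,fy=3.3,interpolation=cv2.INTER_CUBIC))
```

```text
15.7 [369.80867402 266.39663668 300.26631811] [1.30487709 0.38004913 1.35964177] 36.14345474848678
```

View pics/w5.png

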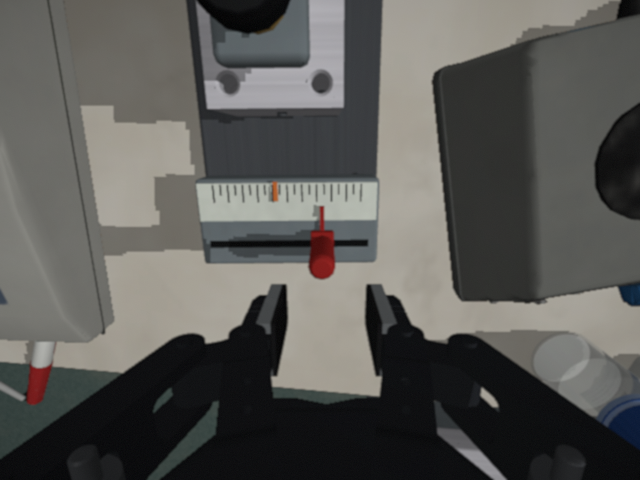

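View pics/s5z.png

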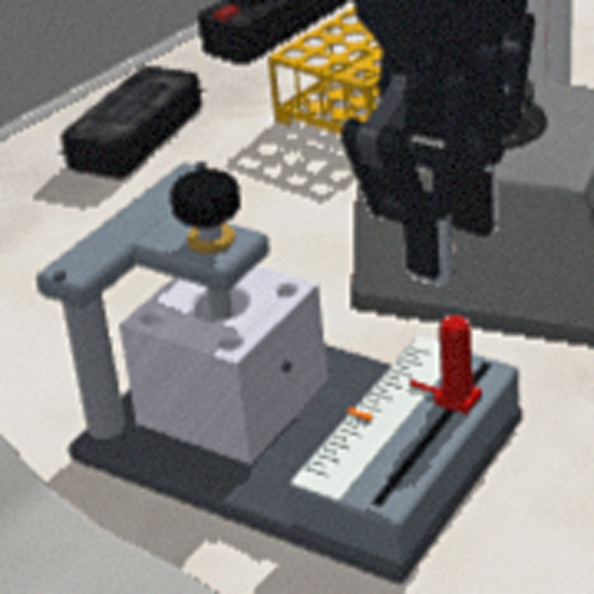

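Wrist view 5: needle at (275,191), about 42 mm on the scale. The marker line is at about (322,210) and the post top at (322,265), with the jaws straddling it squarely. In the side view the rod stays down, and nothing else has moved.

Run:
```python
from h import *
import pickle
im=cv2.imread("pics/w5.png");i=pickle.load(open("w5.pkl","rb"));i2=pickle.load(open("w2.pkl","rb"));print(i["origin"])
h=cv2.cvtColor(im,cv2.COLOR_BGR2HSV)
s,c,m=blob((h[...,0]<25)&(h[...,1]>120)&(h[...,2]>120),(265,175,288,210));print("needle",s,c)
N=plane(i,c,38.5)
s2,c2,m2=blob(red(im),(300,195,345,285));ys,xs=np.where(m2)
for y in range(ys.min(),ys.max()+1,3): print(y,xs[ys==y].min(),xs[ys==y].max(),end="; ")
l=(xs[ys<ys.min()+15].mean(),ys[ys<ys.min()+15].mean());Lp=plane(i,l,40);print("\nline",l,Lp,"needle",N)
w=np.mean([np.ptp(xs[ys==y])+1 for y in range(ys.max()-16,ys.max()-8)]);b=ys>=ys.max()-.8*w
p=(xs[b].mean(),ys.max()+.5-w/2);print("post",p,w,plane(i,p,94.5),tri(ray(i,p),ray(i2,(339.7,312.6))))
# scale edge direction
for z in (38,): 
    a,b_=plane(i,(212,247-.0),z),plane(i,(368,243),z); d=a-b_;print("slot",a,b_,np.linalg.norm(d),"yaw",np.arctan2(d[1],d[0])-np.pi/2)
th=np.arctan2(d[1],d[0])-np.pi/2
for th in (th,.1127):
    ey=np.array([-np.sin(th),np.cos(th)]);dd=(N-Lp)[:2]@ey;print(th,"move along ey",dd,"world",dd*ey,"units",dd*ey/40)
for px in ((435,72),(458,300)): print("box left edge at z 90, 0",plane(i,px,90),plane(i,px,0))
```

```text
[440.14106703 272.84547963 264.87249592]
needle [273 182   5  19  77] [274.53246753 191.1038961 ]
207 321 322; 210 321 322; 213 321 322; 216 321 322; 219 321 322; 222 321 323; 225 320 323; 228 320 323; 231 312 331; 234 311 332; 237 311 332; 240 312 333; 243 315 333; 246 316 333; 249 313 332; 252 315 332; 255 313 333; 258 311 333; 261 310 333; 264 310 333; 267 310 333; 270 311 332; 273 312 331; 276 315 327; 
line (np.float64(321.5), np.float64(214.0)) [389.82951782 269.33775681  40.        ] needle [401.72980659 302.62324618  38.5       ]
post (np.float64(321.5117924528302), np.float64(265.5)) 24.0 [373.49385599 267.09426044  94.5       ] (array([370.61760105, 266.81559795,  87.10664453]), [np.float64(0.03279579661024057), np.float64(0.03279579661016141)])
slot [356.86115694 344.28489854  38.        ] [372.07257148 234.1524043   38.        ] 111.17802579873342 yaw 0.13725084471591287
0.13725084471591287 move along ey 31.34426714331415 world [-4.28853307 31.04950188] units [-0.10721333  0.77623755]
0.1127 move along ey 31.736003424084288 world [-3.56908105 31.53467256] units [-0.08922703  0.78836681]
box left edge at z 90, 0 [475.45586518 223.98133124  90.        ] [493.63100368 198.83287474   0.        ]
box left edge at z 90, 0 [359.13330888 186.04265092  90.        ] [317.4417999  141.36864691   0.        ]
```

apply_moves(
  commands=[
    [[0.04, 0.01, -0.4, 0, -0.15], [0, 0, -0.4, 0, -0.15], [0, 0, -0.4, 0, -0.15], [0, 0, -0.4, 0, -0.15], [0, 0, -0.2, 0, -0.15], [0, 0, 0, 0, -0.15], [0, 0, 0, 0, -1], [0, 0, 0, 0, -1]],
  ],
)

```text
time_s: 16.5
tool_pos: [371.5, 266.9, 228.8]
tool_rot: [-2.655, 1.569, 0.599]
contact_force: [-0.1, 0.2, 0.1]
grip_width: 13.9
```

apply_moves(
  commands=[
    [[0, 0, 0, 0, -1], [0, 0, 0, 0, -1], [-0.02, 0.16, 0, 0, -1], [-0.02, 0.16, 0, 0, -1], [-0.02, 0.16, 0, 0, -1], [-0.02, 0.16, 0, 0, -1], [-0.02, 0.1, 0, 0, -1], [0, 0.04, 0, 0, -1]],
  ],
)

```text
time_s: 17.3
tool_pos: [367.6, 298.3, 228.7]
tool_rot: [-2.798, 1.568, 0.456]
contact_force: [0.6, -1.2, 4.8]
grip_width: 14.1
```

Run:
```python
from bench import arm
import cv2,pickle
for n,f in (("wrist","w6"),("scene","c6")):
    i=arm.camera_info(n);im=arm.read_camera(n);cv2.imwrite(f"pics/{f}.png",im);pickle.dump(i,open(f+".pkl","wb"))
s=arm.sense();print(s["time_s"],s["tool_pos"],s["contact_force"],s["grip_width"])
a=cv2.imread("pics/c6.png")[240:400,180:350];cv2.imwrite("pics/c6z.png",cv2.resize(a,None,fx=3.5,fy=3.5,interpolation=cv2.INTER_CUBIC))
```

```text
17.4 [367.53743296 298.38057546 228.70110203] [-0.05267843 -0.38412284  5.52070101] 14.19897105922245
```

View pics/w6.png

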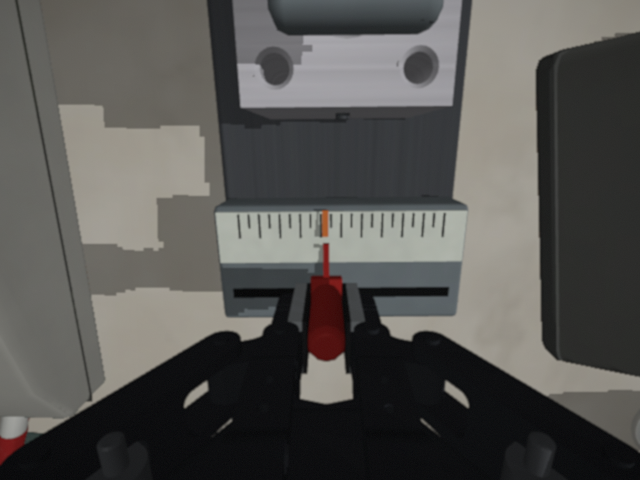

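View pics/c6z.png

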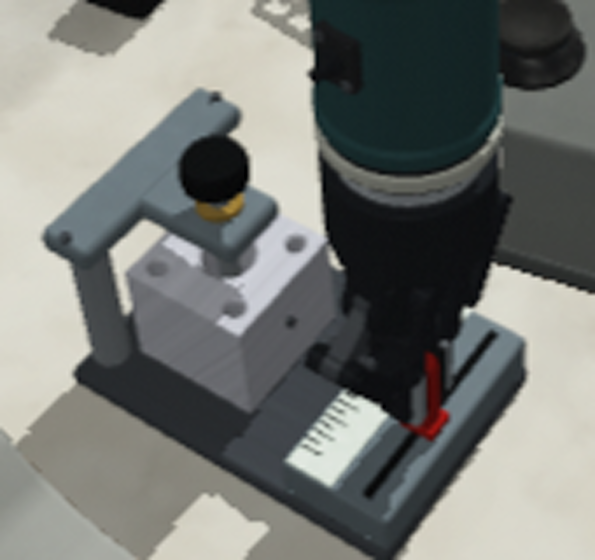

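Wrist view 6: the marker line at x≈326 is in line with the needle at x≈325, which is about 0.5 mm apart. Now releasing and lifting.

apply_moves(
  commands=[
    [[0, 0, 0, 0, -0.15], [0, 0, 0, 0, -0.15], [0, 0, 0, 0, -0.15], [0, 0, 0.4, 0, -0.15], [0, 0, 0.8, 0, -0.15], [0, 0, 0.8, 0, -0.15], [0, 0, 0.4, 0, -0.15], [0, 0, 0, 0, -0.15]],
  ],
)

```text
time_s: 18.2
tool_pos: [367.8, 298.3, 326.3]
tool_rot: [-2.623, 1.565, 0.631]
contact_force: [-0.1, 0.7, 0.3]
grip_width: 35.9
```

Run:
```python
from bench import arm
from h import *
i=arm.camera_info("wrist");im=arm.read_camera("wrist");cv2.imwrite("pics/w7.png",im)
sd=arm.read_camera("side");cv2.imwrite("pics/s7.png",sd)
s=arm.sense();print(s["time_s"],s["tool_pos"],s["contact_force"],s["grip_width"])
h=cv2.cvtColor(im,cv2.COLOR_BGR2HSV)
a,c,m=blob((h[...,0]>=6)&(h[...,0]<25)&(h[...,1]>120)&(h[...,2]>120),(220,150,420,300));print("needle",a,c)
_,_,m2=blob(red(im),(220,150,420,320));ys,xs=np.where(m2);q=ys<ys.min()+12;l=(xs[q].mean(),ys[q].mean());print("line",l,ys.min())
N=plane(i,c,38.5);L=plane(i,l,40);ey=np.array([-np.sin(.115),np.cos(.115)]);print(N,L,"dy",(N-L)[:2]@ey)
```

```text
18.3 [366.58515718 297.46377709 322.97232519] [-0.70073941 -0.33267938 -0.48702066] 36.013238029146216
needle [324 186   4  16  61] [325.57377049 193.81967213]
line (np.float64(326.0), np.float64(213.5)) 208
[401.79142141 302.47263396  38.5       ] [386.8110472  300.46639481  40.        ] dy 0.27403917782291715
```

View pics/w7.png

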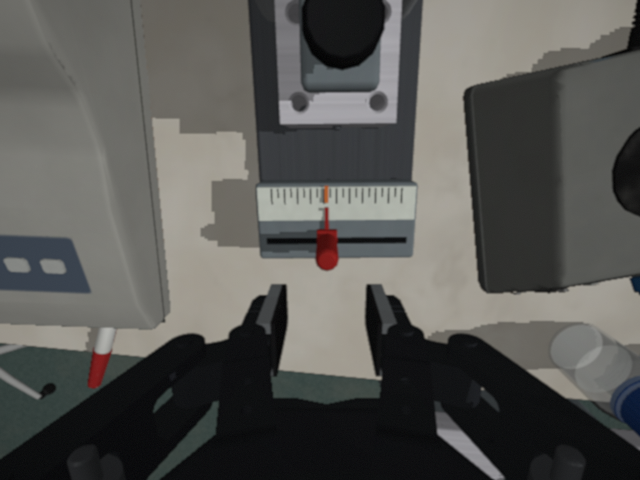

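View pics/s7.png

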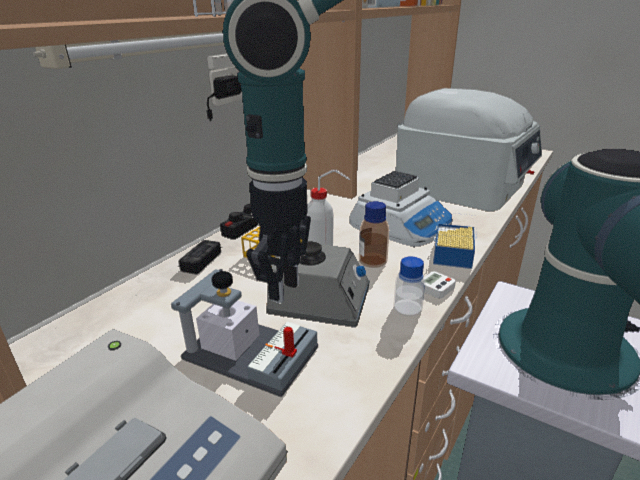

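```bash
python3 -c "
from bench import arm
print(arm.close_job()); s=arm.sense(); print(s['time_s'],s['contact_force'])"
```

```text
the job is handed in; nothing more can be done
None
the job is handed in; nothing more can be done
```

I lowered the rod until it bottomed in the bore, set the red marker level with the needle, let go and handed in the job at about 18.3 s. The job report gives no verdict.

- **Rod:** I pressed the head down with shut fingers in steps of about 2.4 mm. On the last step the tool moved only 0.6 mm and the force rose from about 1–2 N to 9 N, so I took that as the bottom. The needle reads about 42 mm, within the stated 22–46 mm, and it stayed there after I lifted off.
- **Marker:** I pinched the post, slid it about 31.5 mm, released it and lifted clear. The last wrist picture puts the line about 0.3 mm from the needle (limit 4 mm). The gripper was about 67 mm above the post with no contact force.
- **Bottles:** The amber bottle and the wash bottle look unmoved in the last side picture; I did not measure their positions again.
- **Disagreement:** Triangulating the post's top gave z of about 84–88 mm, against 94.5 mm from the text. The views were too close together for a good height. I gripped at 73 mm, which works for either value.

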